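Seat a turning blank in the cut-off jig and snap the toggle clamp down on it

TASK

Get the dark wood blank ready for sawing in the cut-off jig: with a fingertip, push it along the bed until it sits flat and square with its side against the fence and its end right up against the stop block, then push the upright handle of the toggle clamp over and down until it snaps past centre and stays locked, its rubber pad pressing on the blank. Only push, never pick up or tip the blank, leave all other things where they are, and finish with the hand clear.

Things in the scene. Friction and masses are not known exactly. Their poses are not given: they have to be found in the camera images.
- jig: cut-off jig screwed to the bench (fixed). Plywood bed 290 mm along x, y -125 to +120, 18 thick. Origin: middle of the bed's length, on the bench top; x runs to the stop block, y to the fence and clamp, z up (bed top z = 18). All jig-frame mm in these notes use this frame. The clamp stands on a wooden riser (x 20 to 90, y 40 to 120, top z = 43) behind the fence
- fence_face (a point): point on the fence's front face (jig x = 30, y = +20, z = 33). The fence is a wooden rail along jig x over the whole bed, 20 mm thick, top at jig z = 48, with a 4 mm saw kerf at jig x = 0. The blank's long side goes against it
- stop_face (a point): point on the stop block's face (jig x = 110, y = -5, z = 35), which looks to jig -x; the block spans jig y -65 to +20, is 35 mm thick, top at jig z = 52. The blank's end goes against it
- home (a point): where the blank's origin is when it is home: jig x = 45, y = -5, z = 18, axes as the jig's
- blank: dark hardwood turning blank, 130 mm long (its x), 50 x 50 mm square, 0.15 to 0.3 kg, lying loose on the jig bed in front of the fence, short of the stop and a little askew. Origin: centre of its underside (top 50 mm higher, jig z = 68); its x points roughly to the stop
- handle_end (a point): on the axis at the free end of the clamp handle's black grip (17 mm diameter, 65 mm long; rounded end 10 mm beyond). Steel toggle clamp, moving in the plane jig x = 55. Open as found: handle upright, this point at jig y 104, z 180. Swings 1.55 rad towards jig +y and down to y 208, z 82, nearly level: locked. Light at first, about 5 N at the grip in the last third, then snaps past centre
- handle_root (a point): pin at the handle's lower end, 115 mm from handle_end, axis along jig x; the handle turns about it while it shifts a little. Jig y 116, z 66 open; y 93, z 71 locked
- clamp_arm (a joint): angle of the holding arm (rad), moved by the handle: 0 = open as found, arm upright just in front of the handle, lower than the grip (top at jig z 160), spindle sticking out level to jig y 27; 1.28 = down level, locked. Over the blank it passes 1.24 in the last 0.4 rad of the handle's swing
- pad: spring spindle with rubber foot (18 mm diameter) at the arm's tip; locked, it presses on the blank's top at jig x = 55, y = -5 with about 10 to 18 N. Origin: on the arm's centre line, 20 mm above the foot's free face
- offcut: small dark offcut, a 34 x 30 x 30 mm block lying on the front corner of the jig beside the stop block. Bystander. Origin: centre of its underside
- bobbin: small turned pale wood bobbin, 34 mm diameter, 47 mm tall, standing on the jig bed behind the fence. Bystander. Origin: centre of its underside
- gouge: turning gouge, wooden handle and steel blade, 420 mm long, lying on the bench to the right of the jig. Bystander. Origin: its middle, on the bench; x along it
- mallet: turned wooden mallet standing on its head, 84 mm diameter, 225 mm tall, on the bench to the left of the jig. Bystander. Origin: centre of its underside
- wax_jar: low jar with steel lid, 60 mm diameter, 60 mm tall, on the bench close to the jig's front edge (jig -y side). Bystander. Origin: centre of its underside
- square: try square lying flat, dark wood stock 115 mm, steel blade 150 mm, on the bench to the left of the jig. Bystander. Origin: on the bench, about the middle of its extent
There are look-alikes about, which are no part of the job. Of the things shaped like the blank, the dark wooden one is meant.

How it is judged:
By the outcome, as a careful person would: the job done as asked, in the order asked, and still so for the second after the job is handed in, with the robot touching nothing.
It also fails if it takes over 67 s, if anything falls off the work surface, if the arm or the gripper's body presses on something with over 40 N, if the wrist force passes 120 N, or if a joint passes its speed limit or range.

ROBOT

A 6-joint arm with a two-finger parallel gripper is mounted at the origin on the work surface. World frame = base frame: x ahead of the robot, y to its left, z up, the work surface at z = 0. Lengths are in mm, angles in rad, forces in N, time in s.
With the tool pointing down it reaches from about 275 to 750 mm from the base axis. Payload 10.2 kg.
Tool frame: the origin (TCP) lies midway between the tips of the shut fingers; the grasp point (between the pads) lies 19 mm behind it; y points along the fingers, z is the direction in which the jaws open and shut, and the axes are right-handed (so a half turn about y gives the same grasp; the last joint's range is limited). The gripper opens to 85 mm and grips with 20 to 120 N. Pads are 22 mm wide; open, the fingers measure 114 mm over their backs; the gripper's body (76 mm by 85 mm) begins 54 mm behind the grasp point. The pads swing forward as they close: fully open they stand 13 mm farther back than shut.
Start: joints at [-1.379, 0.313, 1.498, -0, 1.331, -0.223], TCP at [211.567, -480.49, 231.294] pointing down, gripper open.
Joint ranges: [-2.94, 2.94], [-0.97, 2.17], [0.19, 2.56], [-1.23, 4.37], [0.02, 3.11], [-2.88, 2.88]. Speed limits (rad/s): [2.39, 2.39, 3.01, 3.14, 3.14, 3.14].

INTERFACE

Orientations are given as a unit quaternion [w, x, y, z].
In Python, from rig import ctrl gives the robot as it stands.
- The arm moves only by the shell command python3 -m inch 'ROWS' [OPENING] [FORCE]. ROWS is JSON, one flat list of numbers, 6 for each row, row after row: the shift along the tool's x, y, z in cm, then the turn, a rotation vector about the tool's x, y, z in rad. A call has 1 to 8 rows; each row is the pose to reach, as a shift and turn from the pose commanded when the call began, along the tool's axes at that moment; what a row does not reach only later rows make up. A row lasts 1/12 s, in which the tool goes at most 41.7 mm and 7.16 degrees, less where a joint would pass 70% of its speed; a pose out of reach is approached as far as the arm can. A call with a gripper value outside its range is refused whole. OPENING is the gripper command: -1 is fully open, 1 is shut, values between are in proportion, set as the call begins (- or left out, the last holds). The fingers move at their own pace and stop on an object; FORCE is the grip in N (left out, the last holds). Time passes only in rows, so rows that repeat a pose let the fingers close. It gives the time, the measured TCP pose, the force and the opening at its end, in the units of the state.
- ctrl.sense(): the state, without advancing time (a new reading comes with each control period).
- ctrl.capture(name): name is "scene" or "side" or "wrist"; returns the picture (480x640x3 uint8, red, green, blue); there is no depth.
- ctrl.get_calibration(name): a dict with "fx", "fy", "cx", "cy" (pixels), "k1" (the pictures are not rectified: a ray, as slopes to the right and down, at radius r is drawn at 1 + k1 r^2 times it, then the intrinsics apply), "world_to_cam" (4x4, takes a point from world to camera coordinates). Camera axes: x right, y down, z forward; pixel columns grow to the right and rows downward; lengths in mm; the calibration is good to about 2 mm. A picture is of the moment at which its call begins: read the wrist's pose just before it. get_calibration takes no time and is no camera call; for the wrist camera it gives the pose at the moment of the call.
- ctrl.finish_job(): hands the job in, once; it reports no verdict.
Trained networks look in the newest picture that a camera, given by its name, has taken for a name from the list of things; names that differ only in an ending like _2 or _b are one class to them, and where a whole thing is asked for, a point or a joint stands for the part that bears it (a point fixed in the world has none). Each returns a list of dicts, best first, with "score" (0 to 1); they miss things now and then, are a little off and sometimes report something else, mostly with a low value. They report only what shows in the picture. A call takes as long as a camera call. They do not tell look-alikes from the thing itself.
- ctrl.search_frame(thing, camera): "uv" ([column, row] in pixels, amid what is visible of it).
The state is a dict: "time_s": time; "joints": joint angles; "dq": joint speeds; "tau": joint torques, N m; "eef_pos": TCP position; "ee_rot": TCP orientation; "force": force on the tool from outside, world axes, zero at the start; "wrist_torque": the same for the moment, N m; "grip_width": opening from 0.0 (shut) to 1.0 (fully open).
Only numpy, scipy, OpenCV 4.12 (cv2) and the standard library are available. Lean on these libraries where they do the work, as an engineer would, in place of code of your own. Each camera call takes 0.05 s, during which the arm holds its last target.

## Working session

There is one attempt and no reset: what is moved stays moved. The work goes in short steps, Python scripts to look and compute and a shell command to move; the robot and the scene stay as the last step left them, time stands still between calls to the robot, and variables do not carry over. Pictures are saved under pics/ and viewed, and the job is handed in when it is done.

```bash
ls; mkdir -p pics
python3 - <<'E'
from rig import ctrl
import cv2
print(ctrl.sense())
for n in ("scene","side"):
    im=ctrl.capture(n); cv2.imwrite(f"pics/{n}0.png",im[:,:,::-1])
    c=ctrl.get_calibration(n); print(n,c)
E
```

```text
pics
{'time_s': 0.0, 'joints': array([-1.37939662e+00,  3.13461309e-01,  1.49845647e+00, -9.74317898e-06,
        1.33098965e+00, -2.23403568e-01]), 'dq': array([ 7.75365541e-04, -3.59449340e-04, -5.26071075e-06,  6.48514152e-04,
       -1.02763178e-03,  3.55453238e-04]), 'tau': array([-8.63926634e-04, -4.12272084e+01, -2.59747374e+01, -2.17188344e-04,
        4.13221103e-03, -1.71148531e-05]), 'eef_pos': array([ 211.51397723, -480.22064066,  230.72199   ]), 'ee_rot': array([ 0.14561082, -0.14560264,  0.69241749, -0.69148781]), 'force': array([-1.06646519, -0.16548193, -0.11598961]), 'wrist_torque': array([-0.043153  ,  0.03996355, -0.01051837]), 'grip_width': 1.0018559785876693}
scene {'fx': 478.1636826736728, 'fy': 478.1636826736728, 'cx': 323.64321357136254, 'cy': 240.8424628136708, 'k1': -0.034814595655152505, 'world_to_cam': array([[ 2.16679903e-01,  9.75943035e-01, -2.41870234e-02,
        -1.06183036e+02],
       [ 5.85413778e-01, -1.49721216e-01, -7.96789976e-01,
        -2.26069076e+02],
       [-7.81242938e-01,  1.58488958e-01, -6.03772077e-01,
         1.56290611e+03],
       [ 0.00000000e+00,  0.00000000e+00,  0.00000000e+00,
         1.00000000e+00]])}
side {'fx': 488.4186557650948, 'fy': 488.4186557650948, 'cx': 324.424956365953, 'cy': 241.940515786493, 'k1': -0.004981973510463459, 'world_to_cam': array([[-9.96013748e-01, -8.82447046e-02,  1.30187026e-02,
         5.65974509e+02],
       [-7.51079019e-02,  7.50948794e-01, -6.56075233e-01,
         1.46454036e+02],
       [ 4.81187861e-02, -6.54437759e-01, -7.54583198e-01,
         1.32531077e+03],
       [ 0.00000000e+00,  0.00000000e+00,  0.00000000e+00,
         1.00000000e+00]])}
```

View pics/scene0.png

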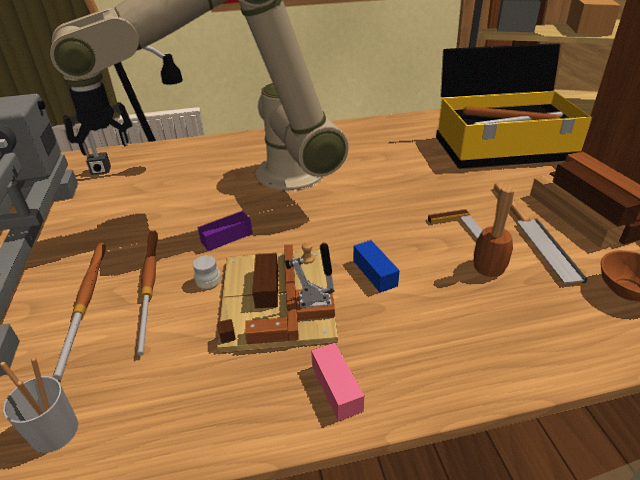

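View pics/side0.png

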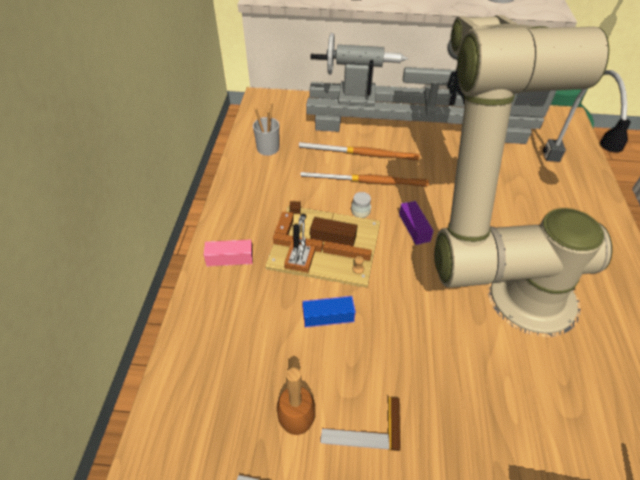

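In the scene view, the things that could be taken for the blank are dark brown (265,280) on the jig, purple (225,231), blue (376,265), pink (337,382), and the small dark offcut (227,330). I choose the dark brown one at (265,280), and I'll check it in close crops.

Run:
```python
import cv2
a=cv2.imread("pics/scene0.png")[225:365,180:360]; cv2.imwrite("pics/c1.png",cv2.resize(a,None,fx=4.2,fy=4.2,interpolation=cv2.INTER_CUBIC))
a=cv2.imread("pics/side0.png")[185:295,255:395]; cv2.imwrite("pics/c2.png",cv2.resize(a,None,fx=5,fy=5,interpolation=cv2.INTER_CUBIC))
```

```text
(no output)
```

View pics/c1.png

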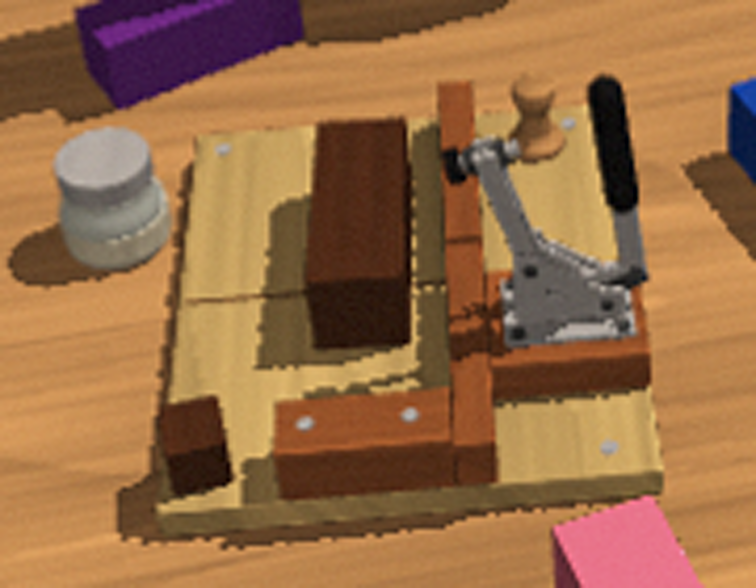

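View pics/c2.png

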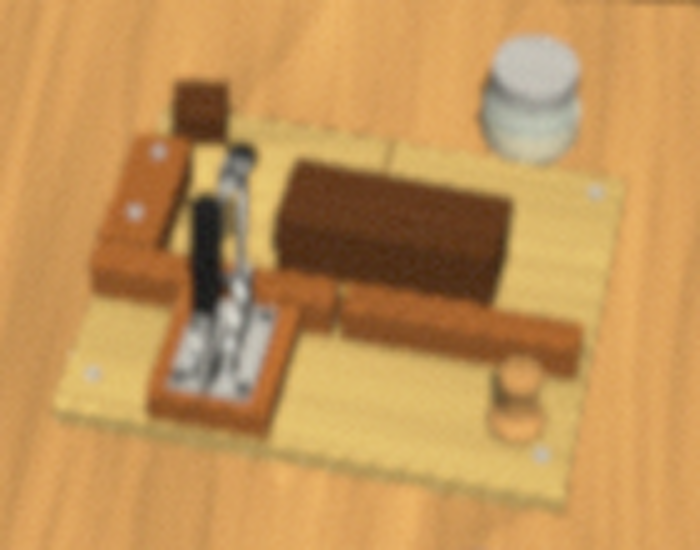

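The crop shows the dark blank on the bed, with its end at (360,310) in the crop. It is short of the stop and clear of the fence. Next I fit the jig and blank poses.

```bash
cat > h.py <<'E'
import numpy as np, cv2
from rig import ctrl
from scipy.optimize import least_squares
def proj(cal,P):
    P=np.atleast_2d(P); M=cal['world_to_cam']; c=P@M[:3,:3].T+M[:3,3]
    s=c[:,:2]/c[:,2:]; r2=(s**2).sum(1,keepdims=True); s=s*(1+cal['k1']*r2)
    return s*[cal['fx'],cal['fy']]+[cal['cx'],cal['cy']]
def pose(p,P):
    P=np.atleast_2d(np.array(P,float)); c,s=np.cos(p[2]),np.sin(p[2])
    return np.c_[p[0]+c*P[:,0]-s*P[:,1],p[1]+s*P[:,0]+c*P[:,1],P[:,2]]
def inv(p,P):
    P=np.atleast_2d(np.array(P,float))-[p[0],p[1],0]; c,s=np.cos(p[2]),np.sin(p[2])
    return np.c_[c*P[:,0]+s*P[:,1],-s*P[:,0]+c*P[:,1],P[:,2]]
def fit(obs,p0,zoff=0):
    # obs: list of (cal, P, uv)
    def f(p): return np.concatenate([(proj(c,pose(p,np.array(P)+[0,0,zoff]))-uv).ravel() for c,P,uv in obs])
    r=least_squares(f,p0,loss='soft_l1'); return r.x,f(r.x).reshape(-1,2)
E
python3 - <<'E'
from h import *
sc,sd=ctrl.get_calibration('scene'),ctrl.get_calibration('side')
S=lambda u,v:np.array([180+u/4.2,225+v/4.2]); D=lambda u,v:np.array([255+u/5,185+v/5])
J=[(sc,(145,120,18),S(662,472)),(sc,(145,120,0),S(662,492)),(sc,(-145,-125,18),S(197,140)),(sc,(145,-65,52),S(277,450)),(sc,(110,-65,52),S(277,402)),(sc,(145,40,48),S(495,445)),(sc,(145,-125,0),S(158,527)),(sc,(-145,20,48),S(438,84)),(sc,(-145,40,48),S(473,83)),
(sd,(-145,-125,18),D(622,180)),(sd,(145,120,18),D(57,412)),(sd,(-145,120,18),D(567,493)),(sd,(145,-65,52),D(133,137)),(sd,(110,-65,52),D(190,140)),(sd,(145,40,48),D(93,262)),(sd,(-145,40,48),D(582,345))]
p,r=fit(J,[500,-50,0.0]); print(p); print(r.round(1).tolist())
B=[(sc,(-65,-25,50),S(316,123)),(sc,(-65,25,50),S(405,118)),(sc,(65,25,50),S(410,275)),(sc,(65,-25,50),S(308,280)),(sc,(65,-25,0),S(313,345)),(sc,(65,25,0),S(410,343)),
(sd,(65,-25,50),D(298,160)),(sd,(-65,-25,50),D(510,198)),(sd,(-65,25,50),D(503,248)),(sd,(65,25,50),D(280,206))]
b,r=fit(B,[480,-80,0],18); print(b); print(r.round(1).tolist())
print('blank in jig',inv(p,[b[0],b[1],18]),b[2]-p[2])
np.save('jig.npy',p);
print('wax',end='')
for n in('wax_jar','offcut','bobbin'): print(n,ctrl.search_frame(n,'scene')[:1])
print(ctrl.get_calibration('wrist')['fx'])
E
```

```text
[ 5.78897738e+02 -1.24117081e+02 -1.27123314e-01]
[[0.9, -0.7], [1.0, 0.4], [0.3, -1.7], [-0.7, 0.9], [-0.1, -0.6], [0.6, -1.0], [1.2, 2.4], [0.3, -2.2], [0.0, -2.6], [0.7, -1.9], [-1.7, -3.4], [-1.0, -0.8], [0.3, -2.9], [0.3, -1.6], [-1.6, -1.4], [1.4, -0.4]]
[ 554.78082825 -145.99928408   -6.42733414]
[[-0.0, -1.1], [0.2, -1.3], [-1.2, -0.7], [-0.5, -0.3], [0.9, 1.0], [0.7, -0.1], [-0.6, -2.4], [0.9, -2.1], [-1.0, 0.5], [-1.3, 0.6]]
blank in jig [[-21.14805131 -24.76319976  18.        ]] -6.300210822479124
waxwax_jar [{'uv': [206.2, 268.7], 'score': 0.9}]
offcut [{'uv': [225.1, 330.7], 'score': 0.6}]
bobbin [{'uv': [307.2, 253.8], 'score': 0.71}]
365.72249115907374
```

```bash
cat >> h.py <<'E'
from scipy.spatial.transform import Rotation as R
jig=np.load('jig.npy') if __import__('os').path.exists('jig.npy') else None
def Rt(s=None):
    s=s or ctrl.sense(); q=s['ee_rot']; return R.from_quat([q[1],q[2],q[3],q[0]])
def to(target_jig, yaw=None, s=None):
    """rows needed (cm, rad) to bring TCP to jig-frame point; tool y down"""
    s=s or ctrl.sense(); r=Rt(s).as_matrix(); d=pose(jig,[target_jig])[0]-s['eef_pos']
    sh=r.T@d/10
    c,n=np.cos(jig[2]),np.sin(jig[2]); X=np.array([c,n,0]); Y=np.array([0,0,-1]); 
    cand=[np.c_[k*X,Y,np.cross(k*X,Y)] for k in(1,-1)]
    rv=[R.from_matrix(r.T@m).as_rotvec() for m in cand]
    rv=min(rv,key=np.linalg.norm)
    print('to',target_jig,'shift cm',sh.round(2),'turn',rv.round(3))
def st():
    s=ctrl.sense(); print('t %.2f'%s['time_s'],'jigTCP',inv(jig,[s['eef_pos']])[0].round(1),'Fjig',inv([0,0,jig[2]],[s['force']])[0].round(1),'grip %.2f'%s['grip_width'],'q',s['joints'].round(2)); return s
E
python3 - <<'E'
from h import *
s=st(); print(Rt(s).as_matrix().round(3))
M=ctrl.get_calibration('wrist')['world_to_cam']; C=-M[:3,:3].T@M[:3,3]; r=Rt(s).as_matrix()
print('cam in tool',r.T@(C-s['eef_pos'])); print('cam axes in tool',(r.T@M[:3,:3].T).round(3))
to((-40,-60,260)); to((-130,-25,200))
print(pose(jig,[(-130,-25,0),(55,208,0),(55,75,200)]).round(0))
for n in('wax_jar','offcut','bobbin'):
    pass
E
```

```text
t 0.25 jigTCP [-319.2 -400.   231. ] Fjig [-0.7 -0.3  0.3] grip 1.00 q [-1.38  0.31  1.5  -0.    1.33 -0.22]
[[-0.915 -0.     0.403]
 [-0.403  0.001 -0.915]
 [-0.    -1.    -0.001]]
cam in tool [-6.69865990e+01 -1.42664195e+02 -3.86806314e-02]
cam axes in tool [[ 0.     0.965  0.262]
 [-0.    -0.262  0.965]
 [ 1.    -0.    -0.   ]]
to (-40, -60, 260) shift cm [-41.46  -2.89 -14.73] turn [0.001 0.542 0.   ]
to (-130, -25, 200) shift cm [-35.55   3.12 -22.36] turn [0.001 0.542 0.   ]
[[ 447. -132.    0.]
 [ 660.   75.    0.]
 [ 643.  -57.  200.]]
```

```bash
sed -i 's/for k in(1,-1)\]/for k in(1,)]/' h.py; python3 -c "
from h import *
to((-60,-40,240))"
python3 -m inch '[-4,-0.2,-1.5,0,-0.12,0, -8,-0.4,-3,0,-0.24,0, -12,-0.6,-4.5,0,-0.36,0, -16,-0.8,-6,0,-0.48,0, -19,-1,-7.5,0,-0.6,0, -22,-1,-9,0,-0.72,0, -25,-1,-10,0,-0.84,0, -28,-1,-11,0,-0.96,0]' 1
python3 -c "
from h import *
st();to((-60,-40,240))"
```

```text
to (-60, -40, 240) shift cm [-40.78  -0.88 -17.47] turn [ 0.0e+00 -2.6e+00 -1.0e-03]
time_s: 0.92
eef_pos: [424.5, -265.4, 241.5]
ee_rot: [-0.45, 0.45, -0.545, 0.545]
force: [0.3, -0.4, 1.4]
grip_width: 0.001
t 0.92 jigTCP [-135.3 -159.8  241.5] Fjig [ 0.4 -0.4  1.4] grip 0.00 q [-0.79  0.25  1.55  0.    1.34 -0.6 ]
to (-60, -40, 240) shift cm [-12.42   0.15   6.76] turn [-0.    -1.633  0.   ]
```

```bash
python3 -m inch '[-1.5,0,1,0,-0.12,0, -3,0,2,0,-0.24,0, -4.5,0,3,0,-0.36,0, -6,0,4,0,-0.48,0, -8,0,5,0,-0.6,0, -10,0,5.5,0,-0.72,0, -11,0,6,0,-0.84,0, -12.4,0,6.8,0,-0.96,0]'
python3 -c "
from h import *
st();to((-60,-40,240))"
```

```text
time_s: 1.58
eef_pos: [514.5, -157.9, 241.2]
ee_rot: [-0.651, 0.651, -0.276, 0.275]
force: [-0.4, -0.0, -0.5]
grip_width: 0.002
t 1.58 jigTCP [-59.6 -41.7 241.2] Fjig [-0.4 -0.1 -0.5] grip 0.00 q [-0.52  0.34  1.44 -0.    1.37 -1.29]
to (-60, -40, 240) shift cm [-0.14  0.12  0.11] turn [ 0.    -0.673 -0.   ]
```

```bash
python3 -m inch '[0,0,0,0,-0.12,0, 0,0,0,0,-0.24,0, 0,0,0,0,-0.36,0, 0,0,0,0,-0.48,0, 0,0,0,0,-0.6,0, 0,0,0,0,-0.673,0, 0,0,0,0,-0.673,0]'
python3 -c "
from h import *
s=st();to((-60,-40,240))
im=ctrl.capture('wrist'); cal=ctrl.get_calibration('wrist'); cv2.imwrite('pics/w1.png',im[:,:,::-1]); __import__('pickle').dump(cal,open('w1.pkl','wb'))
im=im.copy()
for P in [(x,y,18) for x in(-145,145) for y in(-125,120)]+[(110,-65,52),(110,20,52),(-145,20,48),(0,20,48),(-145,40,48)]:
    u=proj(cal,pose(jig,[P]))[0]; print(P,u.round(1))
"
```

```text
time_s: 2.17
eef_pos: [514.3, -158.5, 241.2]
ee_rot: [0.706, -0.706, 0.046, -0.046]
force: [-0.1, 0.3, -0.6]
grip_width: 0.006
t 2.17 jigTCP [-59.7 -42.3 241.2] Fjig [-0.1  0.3 -0.6] grip 0.01 q [-0.52  0.34  1.44  0.    1.37 -1.96]
to (-60, -40, 240) shift cm [-0.03  0.12  0.23] turn [-0.    -0.004 -0.   ]
(-145, -125, 18) [232.9 116.4]
(-145, 120, 18) [486.5 115.3]
(145, -125, 18) [250.7 376.6]
(145, 120, 18) [459.  374.2]
(110, -65, 52) [299.6 368.6]
(110, 20, 52) [380.3 367.8]
(-145, 20, 48) [389.7 113. ]
(0, 20, 48) [384.  268.4]
(-145, 40, 48) [412.3 113. ]
```

View pics/w1.png

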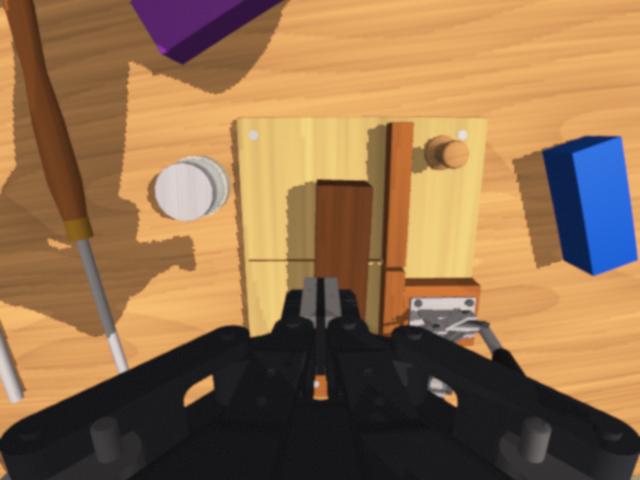

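The wrist picture shows the dark blank from (317,181) to (371,187) at its near end, with the fence's left edge at about column 387, the wax jar at (187,188), and the bobbin at (447,152). I'll zoom in to refine the pose.

Run:
```python
import cv2
a=cv2.imread("pics/w1.png")[105:305,225:495]; cv2.imwrite("pics/c3.png",cv2.resize(a,None,fx=2.95,fy=2.95,interpolation=cv2.INTER_CUBIC))
```

```text
(no output)
```

View pics/c3.png

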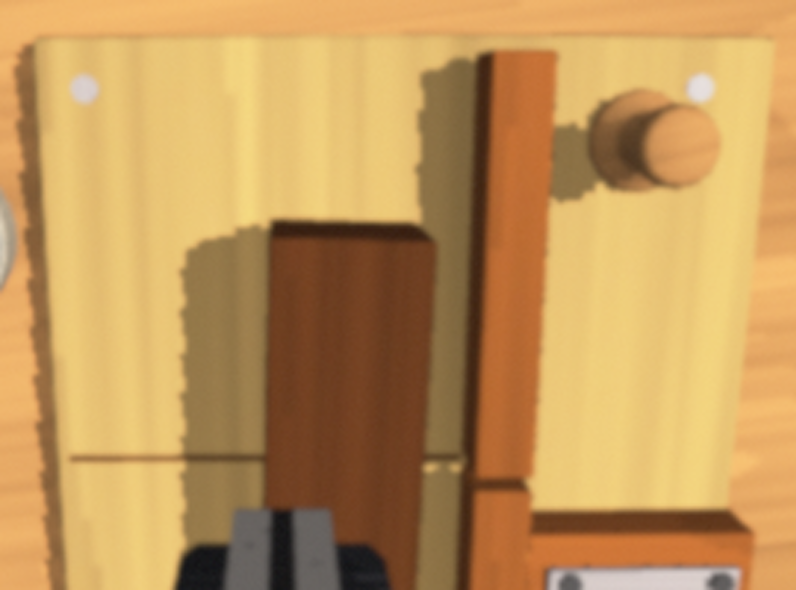

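Run:
```python
from h import *
import pickle
w=pickle.load(open('w1.pkl','rb')); W=lambda u,v:np.array([225+u/2.95,105+v/2.95])
sc,sd=ctrl.get_calibration('scene'),ctrl.get_calibration('side')
S=lambda u,v:np.array([180+u/4.2,225+v/4.2]); D=lambda u,v:np.array([255+u/5,185+v/5])
JW=[(w,(-145,-125,18),W(35,40)),(w,(-145,120,18),W(775,40)),(w,(0,20,48),W(474,483)),(w,(0,-125,18),W(60,458)),(w,(-145,20,48),W(493,52)),(w,(-145,40,48),W(555,52))]
JS=[(sc,(145,120,18),S(662,472)),(sc,(145,120,0),S(662,492)),(sc,(-145,-125,18),S(197,140)),(sc,(145,-65,52),S(277,450)),(sc,(110,-65,52),S(277,402)),(sc,(145,40,48),S(495,445)),(sc,(145,-125,0),S(158,527))]
JD=[(sd,(-145,-125,18),D(622,180)),(sd,(145,120,18),D(57,412)),(sd,(-145,120,18),D(567,493)),(sd,(145,-65,52),D(133,137)),(sd,(110,-65,52),D(190,140)),(sd,(145,40,48),D(93,262))]
for J in (JW,JS,JD,JW+JS+JD):
    p,r=fit(J,jig); print(p.round(3)); print(r.round(1).tolist())
BW=[(w,(-65,-25,50),W(270,240)),(w,(-65,25,50),W(434,242)),(w,(-65,-25,0),W(275,220)),(w,(-65,25,0),W(415,222))]
BS=[(sc,(-65,-25,50),S(316,123)),(sc,(-65,25,50),S(405,118)),(sc,(65,25,50),S(410,275)),(sc,(65,-25,50),S(308,280)),(sc,(65,-25,0),S(313,345)),(sc,(65,25,0),S(410,343))]
BD=[(sd,(65,-25,50),D(298,160)),(sd,(-65,-25,50),D(510,198)),(sd,(-65,25,50),D(503,248)),(sd,(65,25,50),D(280,206))]
for B in (BW,BS,BD,BW+BS+BD):
    b,r=fit(B,[555,-146,-.15],18); print(b.round(3),'in jig',inv(p,[b[0],b[1],18]).round(1),b[2]-p[2]); print(r.round(1).tolist())
np.save('jig.npy',p)
```

```text
[ 5.82060e+02 -1.22825e+02 -1.32000e-01]
[[-1.4, 0.4], [0.8, 0.5], [-0.1, 2.6], [-1.5, 1.5], [0.1, -6.0], [1.6, -5.9]]
[ 5.78751e+02 -1.24890e+02 -1.30000e-01]
[[0.4, -0.5], [0.4, 0.6], [0.2, -1.8], [-1.4, 0.9], [-0.6, -0.7], [0.0, -0.9], [0.6, 2.2]]
[ 5.76668e+02 -1.17794e+02 -1.07000e-01]
[[0.7, -1.2], [-0.8, -0.6], [0.8, 0.4], [0.1, -0.7], [0.1, 0.4], [-1.1, 1.1]]
[ 5.81087e+02 -1.23035e+02 -1.32000e-01]
[[-1.7, -0.7], [0.7, -0.4], [-0.4, 1.7], [-1.9, 0.6], [-0.1, -7.1], [1.4, -7.0], [1.4, 0.3], [1.4, 1.4], [1.1, -1.4], [-0.5, 1.5], [0.3, -0.1], [1.0, -0.2], [1.4, 2.9], [0.1, -1.5], [-2.7, -3.4], [-2.1, -0.4], [-0.3, -2.9], [-0.3, -1.5], [-2.4, -1.4]]
[ 5.58351e+02 -1.43473e+02 -1.48000e-01] in jig [[-19.8 -23.3  18. ]] -0.015566091268854526
[[-0.7, -0.1], [1.4, 0.0], [-1.9, 0.1], [0.8, 0.1]]
[ 5.56186e+02 -1.46220e+02 -1.43000e-01] in jig [[-21.6 -26.3  18. ]] -0.01114509767176558
[[-0.1, -0.7], [0.2, -0.9], [-1.2, -0.3], [-0.6, 0.1], [0.9, 1.4], [0.7, 0.3]]
[ 5.52711e+02 -1.43396e+02 -1.35000e-01] in jig [[-25.4 -23.9  18. ]] -0.0023787541452504612
[[-0.1, -1.6], [1.5, -1.6], [-0.2, 1.1], [-0.6, 1.5]]
[ 5.57778e+02 -1.44745e+02 -1.60000e-01] in jig [[-20.2 -24.6  18. ]] -0.02775941571490867
[[-1.4, -0.9], [0.8, -0.1], [-2.4, -0.6], [0.2, -0.0], [1.1, -0.5], [1.3, -0.5], [-0.9, 0.3], [-0.3, 0.4], [1.1, 1.7], [1.0, 0.9], [-1.4, -2.4], [-0.1, -1.6], [-2.3, 1.0], [-2.4, 0.6]]
```

```bash
python3 -c "
from h import *
st();to((-12,-92,130));to((-12,-92,32))"
```

```text
t 2.22 jigTCP [-61.5 -44.1 241.2] Fjig [0.7 0.4 0. ] grip 0.00 q [-0.52  0.34  1.44  0.    1.37 -1.95]
to (-12, -92, 130) shift cm [ 4.97 11.12 -4.78] turn [-0.    -0.003 -0.   ]
to (-12, -92, 32) shift cm [ 4.97 20.92 -4.78] turn [-0.    -0.003 -0.   ]
```

```bash
python3 -m inch '[1.7,2.5,-1.6,0,0,0, 3.4,5,-3.2,0,0,0, 5,8,-4.8,0,0,0, 5,11.5,-4.8,0,0,0, 5,15,-4.8,0,0,0, 5,18,-4.8,0,0,0, 5,20.5,-4.8,0,0,0, 5,20.9,-4.8,0,0,0]'
python3 -c "
from h import *
st();to((-12,-70,32));im=ctrl.capture('wrist');cv2.imwrite('pics/w2.png',im[:,:,::-1]);im=ctrl.capture('side');cv2.imwrite('pics/s2.png',cv2.resize(im[170:310,240:410,::-1],None,fx=4,fy=4))"
```

```text
time_s: 2.88
eef_pos: [555.4, -211.6, 27.8]
ee_rot: [0.707, -0.704, 0.051, -0.046]
force: [-1.2, 1.5, -0.5]
grip_width: 0.0
t 2.88 jigTCP [-13.8 -91.2  27.8] Fjig [-1.4  1.3 -0.5] grip 0.00 q [-0.56  0.69  1.48  0.    0.98 -2.  ]
to (-12, -70, 32) shift cm [ 0.17 -0.41  2.12] turn [-0.003 -0.004 -0.007]
```

View pics/w2.png

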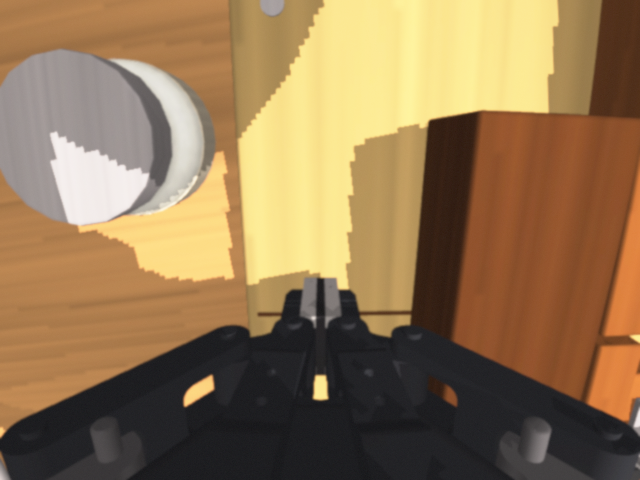

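View pics/s2.png

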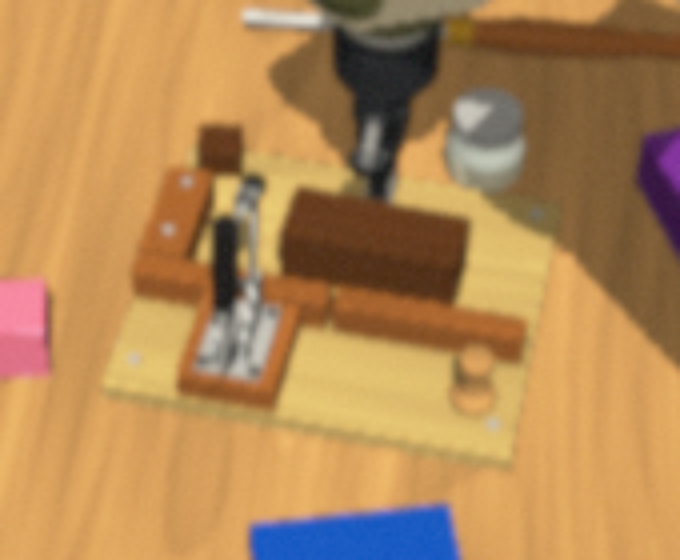

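The fingertip at (320,280) stands in the open gap, 95 px left of the blank's side, and the jar is well clear. I'll tilt the tip forward so the contact stays low, and approach.

```bash
python3 -m inch '[0.2,-0.5,1,0.08,0,0, 0.2,-0.6,2,0.15,0,0, 0.2,-0.6,2.8,0.15,0,0, 0.2,-0.6,3.2,0.15,0,0, 0.2,-0.6,3.4,0.15,0,0, 0.2,-0.6,3.4,0.15,0,0]'
python3 -c "
from h import *
st();to((-12,-38,34))"
```

```text
time_s: 3.48
eef_pos: [564.3, -178.9, 39.0]
ee_rot: [0.756, -0.651, 0.043, -0.051]
force: [-0.1, 0.3, -0.3]
grip_width: -0.001
t 3.48 jigTCP [ -9.2 -57.5  39. ] Fjig [-0.1  0.3 -0.3] grip -0.00 q [-0.56  0.68  1.47  0.15  1.06 -2.08]
to (-12, -38, 34) shift cm [-0.28  0.78  1.86] turn [-0.148 -0.     0.001]
```

```bash
python3 -m inch '[-0.1,0.5,0.1,0,0,0, -0.1,0.55,0.35,0,0,0, -0.1,0.6,0.6,0,0,0, -0.1,0.62,0.85,0,0,0, -0.1,0.66,1.1,0,0,0, -0.1,0.66,1.1,0,0,0]'
python3 -c "
from h import *
st();to((-12,-38,34));im=ctrl.capture('wrist');cv2.imwrite('pics/w3.png',im[:,:,::-1])"
```

```text
time_s: 3.98
eef_pos: [564.6, -166.9, 33.4]
ee_rot: [0.756, -0.651, 0.044, -0.05]
force: [-0.5, 0.1, -0.7]
grip_width: -0.004
t 3.98 jigTCP [-10.5 -45.7  33.4] Fjig [-0.5  0.  -0.7] grip -0.00 q [-0.55  0.68  1.48  0.16  1.04 -2.07]
to (-12, -38, 34) shift cm [-0.15  0.05  0.77] turn [-0.15  -0.001 -0.   ]
```

View pics/w3.png

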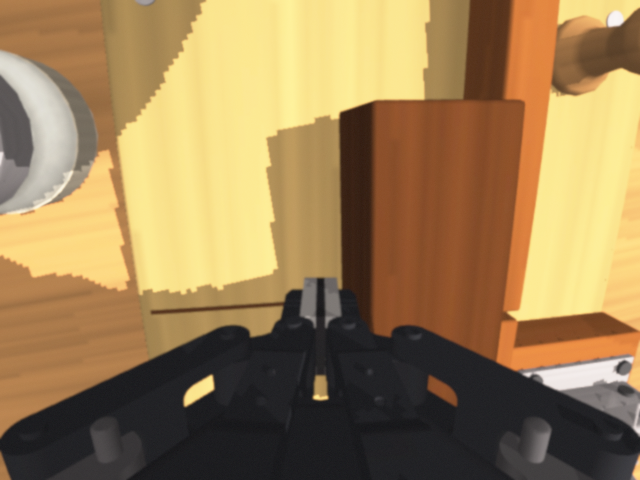

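The finger's edge at column 340 is just touching the blank's side at column 342. I'll go on slowly, watching the force.

```bash
python3 -m inch '[0,0.02,0.15,0,0,0, 0,0.04,0.3,0,0,0, 0,0.06,0.45,0,0,0, 0,0.09,0.6,0,0,0, 0,0.09,0.6,0,0,0]'
python3 -c "
from h import *
st()"
python3 -m inch '[0,0.02,0.1,0,0,0, 0,0.03,0.2,0,0,0, 0,0.03,0.2,0,0,0]'
python3 -c "
from h import *
st();im=ctrl.capture('wrist');cv2.imwrite('pics/w4.png',im[:,:,::-1])"
```

```text
time_s: 4.45
eef_pos: [565.1, -162.9, 33.5]
ee_rot: [0.755, -0.652, 0.044, -0.051]
force: [-3.4, -8.7, 0.3]
grip_width: -0.001
t 4.45 jigTCP [-10.6 -41.6  33.5] Fjig [-2.2 -9.1  0.3] grip -0.00 q [-0.54  0.68  1.49  0.16  1.04 -2.06]
time_s: 4.7
eef_pos: [565.2, -162.7, 33.7]
ee_rot: [0.755, -0.653, 0.043, -0.051]
force: [-5.9, -16.8, -0.1]
grip_width: -0.002
t 4.70 jigTCP [-10.5 -41.4  33.7] Fjig [ -3.6 -17.4  -0.1] grip -0.00 q [-0.54  0.68  1.49  0.15  1.03 -2.06]
```

View pics/w4.png

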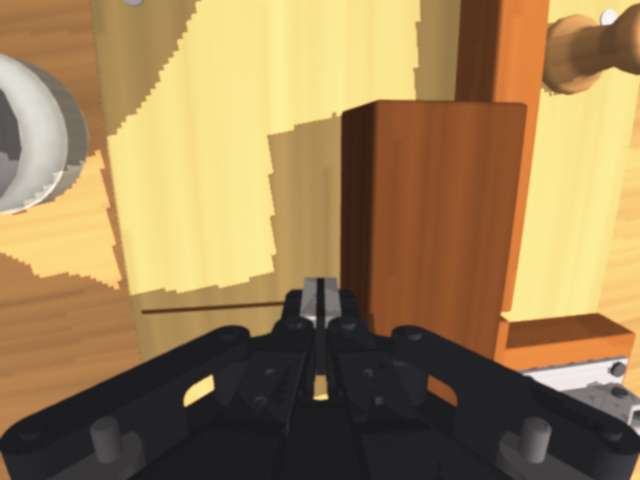

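Force of 17 N: the blank's side is on the fence. Next I retract, rise and go round to the blank's near end.

```bash
python3 -m inch '[0,-0.2,-1,0,0,0, 0,-0.3,-2,0,0,0, 0,-3,-1.6,0,0,0, 0,-6.5,-1.1,-0.05,0,0, 0,-8.5,-0.8,-0.1,0,0, 0,-8.5,-0.8,-0.15,0,0]'
python3 -c "
from h import *
st();to((-118,-5,110));to((-118,-5,36))"
```

```text
time_s: 5.25
eef_pos: [564.8, -181.4, 121.2]
ee_rot: [-0.704, 0.707, -0.045, 0.05]
force: [0.8, -0.8, 1.1]
grip_width: 0.002
t 5.25 jigTCP [ -8.4 -60.  121.2] Fjig [ 0.9 -0.7  1.1] grip 0.00 q [-0.51  0.56  1.43 -0.    1.14 -1.94]
to (-118, -5, 110) shift cm [-10.98   1.01   5.48] turn [ 0.005 -0.002  0.008]
to (-118, -5, 36) shift cm [-11.04   8.41   5.52] turn [ 0.005 -0.002  0.008]
```

```bash
python3 -m inch '[-3.5,0,1.8,0,0,-0.05, -7,0.5,3.6,0,0,-0.1, -10,1,5.5,0,0,-0.15, -11.3,3,5.5,0,0,-0.15, -11.3,6,5.5,0,0,-0.15, -11.3,8,5.5,0,0,-0.15, -11.3,8.4,5.5,0,0,-0.15, -11.3,8.4,5.5,0,0,-0.15]'
python3 -c "
from h import *
st();to((-20,-5,36));im=ctrl.capture('wrist');cv2.imwrite('pics/w5.png',im[:,:,::-1])"
```

```text
time_s: 5.92
eef_pos: [457.9, -110.3, 31.6]
ee_rot: [-0.7, 0.707, 0.005, 0.099]
force: [-0.3, -0.6, 0.3]
grip_width: -0.004
t 5.92 jigTCP [-123.8   -3.6   31.6] Fjig [-0.3 -0.6  0.3] grip -0.00 q [-0.52  0.42  1.98  0.1   0.61 -2.03]
to (-20, -5, 36) shift cm [10.33  1.1  -0.12] turn [-0.001 -0.002  0.148]
```

View pics/w5.png

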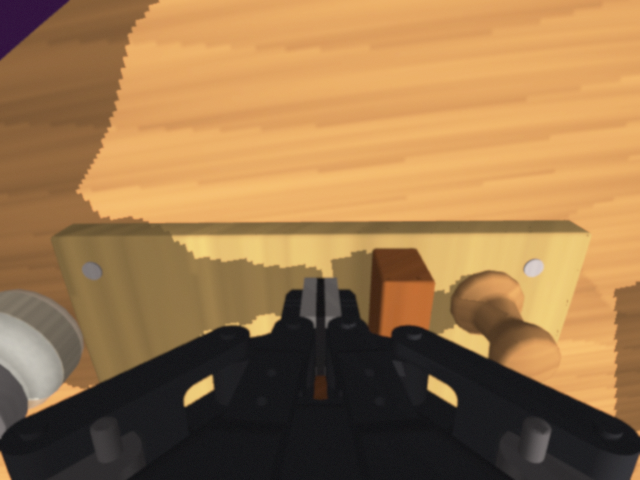

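The finger is behind the blank at (320,285), with the fence end at (400,285) and the bobbin at (505,320), both clear. Now I push along +x.

```bash
python3 -m inch '[1.2,-0.07,0,0,0,0, 2.4,0.1,0,0,0,0, 2.8,0.17,0,0,0,0, 3.2,0.23,0,0,0,0, 3.6,0.29,0,0,0,0, 4.0,0.35,0,0,0,0, 4.4,0.41,0,0,0,0, 4.75,0.47,0,0,0,0]'
python3 -c "
from h import *
st();to((-20,-5,34));im=ctrl.capture('wrist');cv2.imwrite('pics/w6.png',im[:,:,::-1])"
```

```text
time_s: 6.63
eef_pos: [505.8, -116.7, 34.8]
ee_rot: [-0.7, 0.707, 0.006, 0.1]
force: [-1.7, -0.1, 1.4]
grip_width: -0.001
t 6.63 jigTCP [-75.5  -3.7  34.8] Fjig [-1.7 -0.4  1.4] grip -0.00 q [-0.48  0.49  1.84  0.08  0.67 -1.98]
to (-20, -5, 34) shift cm [ 5.48  0.91 -0.12] turn [ 0.    -0.001  0.15 ]
```

View pics/w6.png

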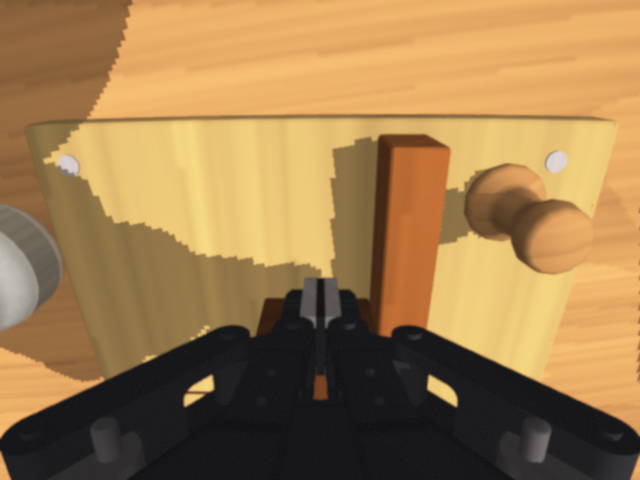

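The blank's end edge shows either side of the finger at row 300, and it is moving along the fence. Continuing.

```bash
python3 -m inch '[0.4,0.06,0,0,0,0, 0.8,0.12,0,0,0,0, 1.2,0.18,0,0,0,0, 1.6,0.24,0,0,0,0, 2,0.3,0,0,0,0, 2.4,0.36,0,0,0,0, 2.8,0.42,0,0,0,0, 3.2,0.48,0,0,0,0]'
python3 -c "
from h import *
st();to((-20,-5,34))"
python3 -m inch '[0.2,0.03,0,0,0,0, 0.4,0.06,0,0,0,0, 0.6,0.09,0,0,0,0, 0.6,0.09,0,0,0,0]'
python3 -c "
from h import *
st();to((-20,-5,34));im=ctrl.capture('scene');cv2.imwrite('pics/s7.png',cv2.resize(im[225:365,170:360,::-1],None,fx=4,fy=4))"
```

```text
time_s: 7.35
eef_pos: [538.0, -121.1, 34.7]
ee_rot: [-0.7, 0.707, 0.006, 0.1]
force: [-0.6, -0.3, -0.0]
grip_width: 0.001
t 7.35 jigTCP [-43.   -3.7  34.7] Fjig [-0.5 -0.3 -0. ] grip 0.00 q [-0.46  0.54  1.75  0.07  0.71 -1.94]
to (-20, -5, 34) shift cm [ 2.26  0.41 -0.12] turn [ 0.    -0.001  0.15 ]
time_s: 7.68
eef_pos: [544.0, -121.9, 34.8]
ee_rot: [-0.7, 0.707, 0.006, 0.1]
force: [-0.4, -0.1, -0.8]
grip_width: 0.001
t 7.68 jigTCP [-37.   -3.8  34.8] Fjig [-0.4 -0.2 -0.8] grip 0.00 q [-0.45  0.55  1.73  0.07  0.72 -1.94]
to (-20, -5, 34) shift cm [ 1.66  0.34 -0.12] turn [ 0.    -0.001  0.15 ]
```

View pics/s7.png

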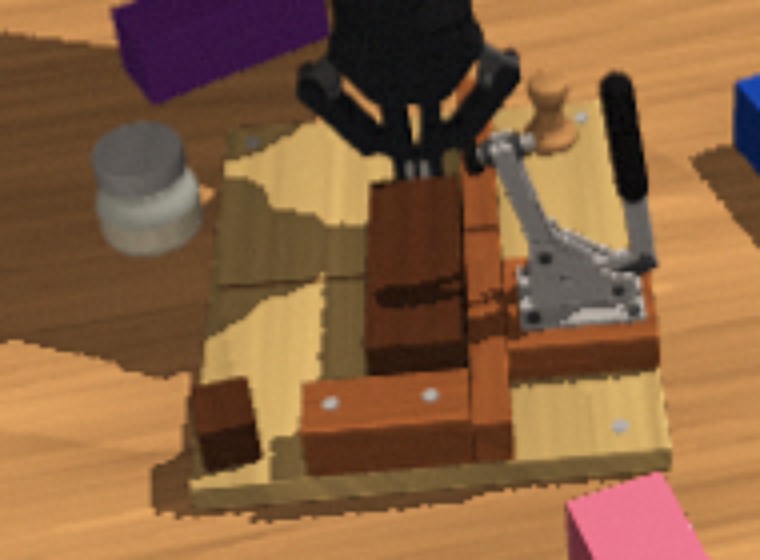

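The blank is against the fence and nearly home; its end at (415,360) in the crop is just short of the stop block. Small steps until the force rises.

```bash
python3 -m inch '[0.2,0.03,0,0,0,0, 0.4,0.06,0,0,0,0, 0.4,0.06,0,0,0,0]'
python3 -c "
from h import *
st()"
python3 -m inch '[0.15,0.02,0,0,0,0, 0.3,0.045,0,0,0,0, 0.3,0.045,0,0,0,0]'
python3 -c "
from h import *
st()"
```

```text
time_s: 7.98
eef_pos: [547.9, -122.5, 34.8]
ee_rot: [-0.7, 0.707, 0.006, 0.1]
force: [-0.1, -0.8, -0.1]
grip_width: 0.004
t 7.98 jigTCP [-32.9  -3.8  34.8] Fjig [ 0.  -0.8 -0.1] grip 0.00 q [-0.45  0.56  1.72  0.07  0.73 -1.94]
time_s: 8.23
eef_pos: [548.6, -122.3, 34.4]
ee_rot: [-0.701, 0.707, 0.004, 0.098]
force: [-14.5, -0.4, 9.6]
grip_width: 0.001
t 8.23 jigTCP [-32.3  -3.6  34.4] Fjig [-14.3  -2.4   9.6] grip 0.00 q [-0.45  0.56  1.71  0.07  0.74 -1.93]
```

The stop is reached: 14 N along -x. I'll back off and look from above.

```bash
python3 -m inch '[-1,-0.15,0,0,0,0, -2,-0.3,0,0,0,0, -2.3,-3,0,0,0,0.05, -2.5,-6.5,-0.5,0,0,0.1, -2,-10,-3,0,0,0.15, -1,-13,-6,0,0,0.15, 0.5,-15,-9,0,0,0.15, 0.5,-15,-9,0,0,0.15]'
python3 -c "
from h import *
st();to((20,-90,40));im=ctrl.capture('wrist');cal=ctrl.get_calibration('wrist');cv2.imwrite('pics/w8.png',im[:,:,::-1]); print(proj(cal,pose(jig,[(-20,-30,68),(-20,20,68),(110,-30,68),(110,20,68)])).round())
im=ctrl.capture('scene');cv2.imwrite('pics/s8.png',cv2.resize(im[225:365,170:360,::-1],None,fx=4,fy=4))"
```

```text
time_s: 8.9
eef_pos: [523.4, -215.3, 189.0]
ee_rot: [-0.703, 0.708, -0.045, 0.052]
force: [0.8, -0.5, 0.0]
grip_width: -0.003
t 8.90 jigTCP [-45. -99. 189.] Fjig [ 0.8 -0.4  0. ] grip -0.00 q [-0.6   0.43  1.44 -0.    1.26 -2.03]
to (20, -90, 40) shift cm [ 6.36 14.96  1.02] turn [ 0.006 -0.005  0.009]
[[408. 261.]
 [473. 261.]
 [398. 403.]
 [455. 402.]]
```

View pics/w8.png

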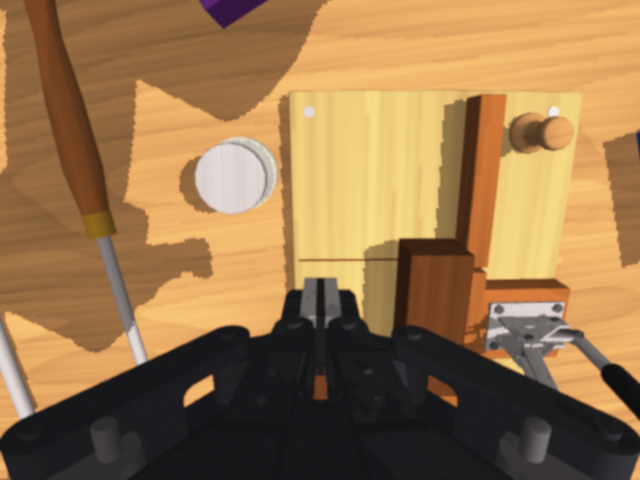

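View pics/s8.png

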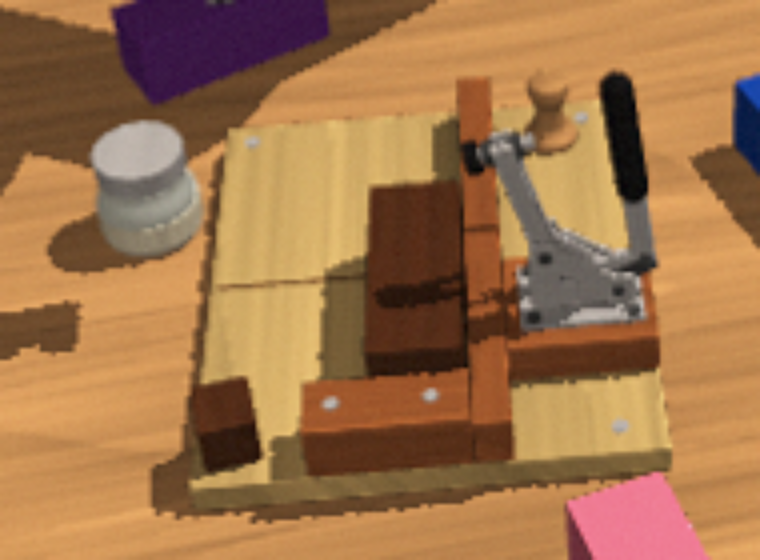

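The blank lies along the fence, left edge column 400 and right edge column 473, with its end at the stop. I'll give it one confirming side nudge to seat it square.

```bash
python3 -m inch '[2.5,2,0,0.05,0,0, 5,5,0.3,0.1,0,0, 7,8.5,0.6,0.15,0,0, 7,12,0.9,0.15,0,0, 7,14.5,1.2,0.15,0,0, 7,15.3,2,0.15,0,0, 7,15.3,2.8,0.15,0,0, 7,15.3,2.8,0.15,0,0]'
python3 -c "
from h import *
st();to((25,-42,36))"
```

```text
time_s: 9.67
eef_pos: [594.8, -189.0, 31.7]
ee_rot: [0.757, -0.651, 0.043, -0.05]
force: [-0.4, -0.1, 0.3]
grip_width: -0.002
t 9.67 jigTCP [ 22.3 -63.6  31.7] Fjig [-0.4 -0.2  0.3] grip -0.00 q [-0.55  0.75  1.36  0.15  1.1  -2.07]
to (25, -42, 36) shift cm [ 0.27 -0.1   2.2 ] turn [-0.15  0.    0.  ]
```

```bash
python3 -m inch '[0,-0.2,0.5,0,0,0, 0,-0.2,1,0,0,0, 0,-0.15,1.5,0,0,0, 0,-0.1,1.9,0,0,0, 0,-0.1,2.1,0,0,0, 0,-0.1,2.1,0,0,0]'
python3 -c "
from h import *
st()"
python3 -m inch '[0,0,0.1,0,0,0, 0,0.02,0.2,0,0,0, 0,0.02,0.2,0,0,0]'
python3 -c "
from h import *
st()"
```

```text
time_s: 10.17
eef_pos: [597.3, -170.4, 35.3]
ee_rot: [0.756, -0.651, 0.043, -0.051]
force: [-0.8, 0.4, -0.2]
grip_width: -0.001
t 10.17 jigTCP [ 22.3 -44.8  35.3] Fjig [-0.9  0.3 -0.2] grip -0.00 q [-0.52  0.74  1.37  0.16  1.09 -2.04]
time_s: 10.42
eef_pos: [597.4, -168.8, 35.0]
ee_rot: [0.756, -0.651, 0.044, -0.051]
force: [0.3, 0.0, 0.5]
grip_width: 0.001
t 10.42 jigTCP [ 22.2 -43.2  35. ] Fjig [0.3 0.1 0.5] grip 0.00 q [-0.52  0.74  1.37  0.16  1.09 -2.04]
```

```bash
python3 -m inch '[0,0.01,0.1,0,0,0, 0,0.02,0.2,0,0,0, 0,0.02,0.2,0,0,0]'
python3 -c "
from h import *
st()"
python3 -m inch '[0,0.01,0.1,0,0,0, 0,0.02,0.2,0,0,0, 0,0.02,0.2,0,0,0]'
python3 -c "
from h import *
st()"
```

```text
time_s: 10.67
eef_pos: [597.9, -167.3, 35.2]
ee_rot: [0.756, -0.651, 0.043, -0.051]
force: [-0.1, -2.4, -0.8]
grip_width: 0.0
t 10.67 jigTCP [ 22.5 -41.6  35.2] Fjig [ 0.2 -2.4 -0.8] grip 0.00 q [-0.52  0.74  1.37  0.16  1.09 -2.03]
time_s: 10.92
eef_pos: [598.0, -167.0, 35.5]
ee_rot: [0.755, -0.652, 0.043, -0.051]
force: [-0.9, -10.7, -0.2]
grip_width: -0.003
t 10.92 jigTCP [ 22.5 -41.3  35.5] Fjig [  0.5 -10.7  -0.2] grip -0.00 q [-0.52  0.74  1.37  0.15  1.09 -2.03]
```

Contact again at y = -41.3, the same place as the first time, so the blank is seated. Now I retract and go up over the clamp.

```bash
python3 -m inch '[0,-0.2,-1,0,0,0, 0,-0.5,-2,0,0,0, 0,-4,-1.5,0,0,0, 0,-8,-0.9,-0.05,0,0, 0,-12,-0.3,-0.1,0,0, 0,-16,0.3,-0.15,0,0, 0,-20,1,-0.15,0,0, 0,-21,1,-0.15,0,0]'
python3 -c "
from h import *
st();to((55,68,235));to((55,68,174)); im=ctrl.capture('wrist');cal=ctrl.get_calibration('wrist');cv2.imwrite('pics/w9.png',im[:,:,::-1]); print(proj(cal,pose(jig,[(-20,-30,68),(-20,20,68),(110,-30,68),(110,20,68),(55,104,190)])).round())"
```

```text
time_s: 11.58
eef_pos: [596.5, -186.3, 252.0]
ee_rot: [-0.704, 0.707, -0.043, 0.05]
force: [0.2, -1.2, 1.0]
grip_width: -0.003
t 11.58 jigTCP [ 23.6 -60.7 252. ] Fjig [ 0.3 -1.2  1. ] grip -0.00 q [-0.49  0.52  1.14  0.    1.47 -1.93]
to (55, 68, 235) shift cm [ 3.12  1.69 12.88] turn [ 0.003 -0.     0.01 ]
to (55, 68, 174) shift cm [ 3.06  7.79 12.9 ] turn [ 0.003 -0.     0.01 ]
[[356. 160.]
 [413. 161.]
 [353. 297.]
 [404. 297.]
 [584. 299.]]
```

View pics/w9.png

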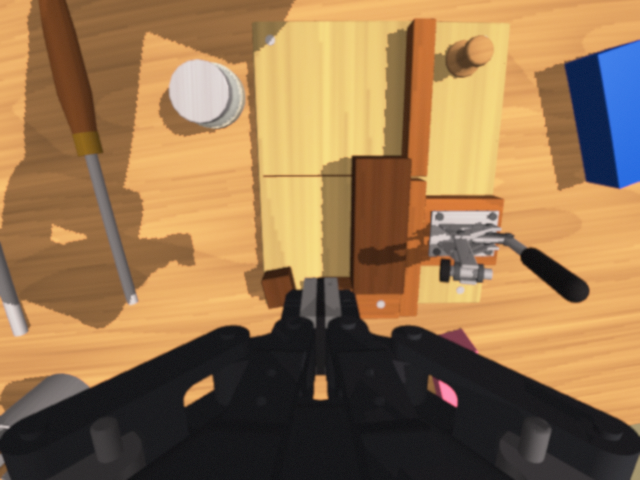

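The picture shows the blank's corners at (353,157), (411,158), (353,293) and (406,296). It is flush on the fence and the stop block, and matches the prediction within 3 px. The handle grip end is at (575,287) and the clamp arm tip at (465,272). Now I go above and in front of the handle.

```bash
python3 -m inch '[0.7,0,3.2,0,0,0, 1.4,0.3,6.4,0,0,0, 2.1,0.6,9.6,0,0,0, 2.9,1,12.4,0,0,0, 2.9,1.5,12.7,0,0,0, 2.9,2.5,12.7,0,0,0, 2.9,2.5,12.7,0,0,0]'
python3 -c "
from h import *
st();to((53,68,174)); im=ctrl.capture('wrist');cv2.imwrite('pics/w10.png',im[:,:,::-1])
im=ctrl.capture('scene');cv2.imwrite('pics/s10.png',cv2.resize(im[190:340,220:380,::-1],None,fx=4,fy=4))"
```

```text
time_s: 12.22
eef_pos: [639.7, -64.8, 216.3]
ee_rot: [0.706, -0.705, 0.049, -0.046]
force: [-0.5, -0.4, -0.9]
grip_width: -0.001
t 12.22 jigTCP [ 50.5  65.5 216.3] Fjig [-0.4 -0.5 -0.9] grip -0.00 q [-0.28  0.59  1.12 -0.    1.44 -1.72]
to (53, 68, 174) shift cm [0.27 4.23 0.25] turn [-0.001 -0.002 -0.005]
```

View pics/w10.png

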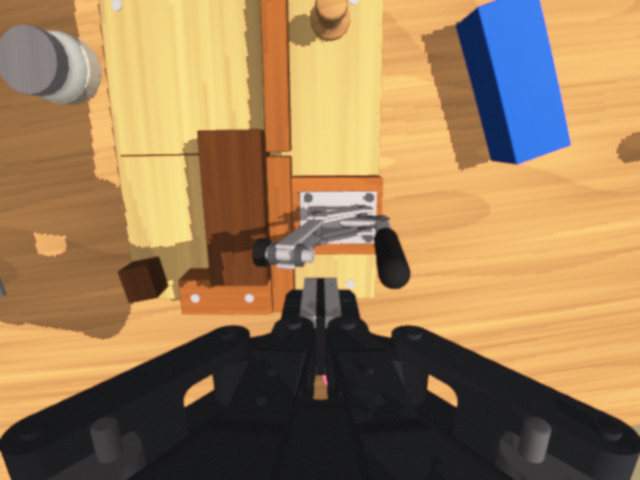

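View pics/s10.png

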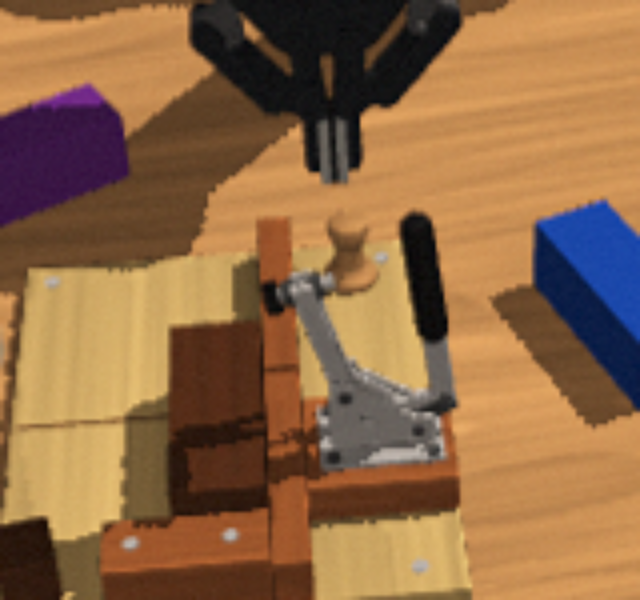

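In the wrist view the handle end (393,272) is about 34 mm to the +y side of the finger, and the arm tip clevis (310,255) is below it. The finger sits in front of the grip. Lowering to z≈174, above the arm top (160).

```bash
python3 -m inch '[-0.1,1.5,0.3,0,0,0, -0.1,3,0.5,0,0,0, -0.1,4.0,0.5,0,0,0, -0.1,4.2,0.5,0,0,0, -0.1,4.2,0.5,0,0,0]'
python3 -c "
from h import *
st();to((49,80,174)); im=ctrl.capture('wrist');cv2.imwrite('pics/w11.png',im[:,:,::-1])
im=ctrl.capture('side');cv2.imwrite('pics/s11.png',cv2.resize(im[170:310,240:410,::-1],None,fx=4,fy=4))"
```

```text
time_s: 12.73
eef_pos: [640.2, -59.8, 177.2]
ee_rot: [0.706, -0.705, 0.048, -0.047]
force: [-0.2, -0.6, -0.0]
grip_width: 0.004
t 12.73 jigTCP [ 50.3  70.5 177.2] Fjig [-0.1 -0.6 -0. ] grip 0.00 q [-0.27  0.62  1.18 -0.    1.35 -1.71]
to (49, 80, 174) shift cm [-0.13  0.32  0.95] turn [-0.    -0.002 -0.001]
```

View pics/w11.png

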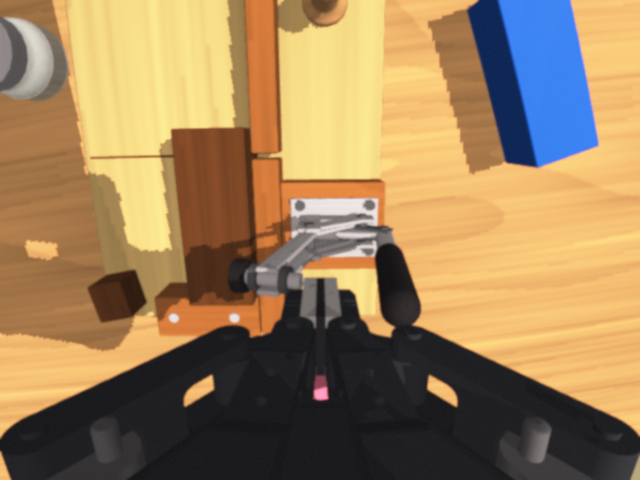

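View pics/s11.png

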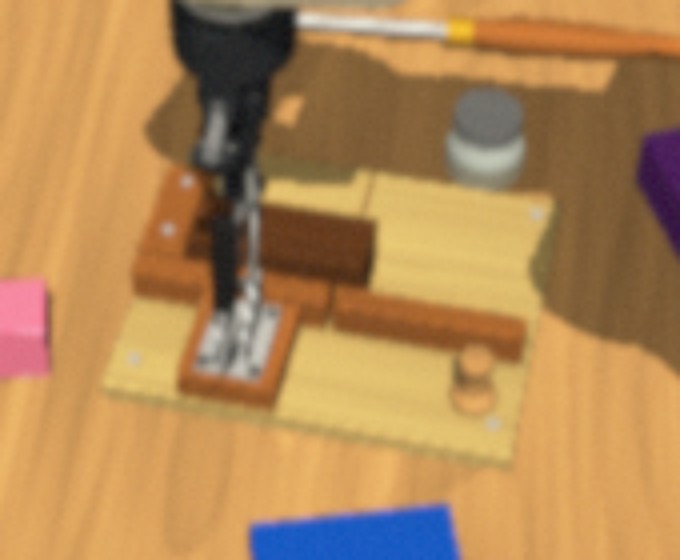

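The handle end is at (400,310) in the wrist view, right of the finger at the same height. The side view shows the handle at column 225 of the crop and the finger at about 240. I'll check the x alignment numerically.

```bash
python3 -c "
from h import *
s=ctrl.sense(); 
for n,o,f in(('side',(240,170),4),('wrist',(0,0),1),('scene',(220,190),4)):
    c=ctrl.get_calibration(n); print(n,'tcp',(proj(c,s['eef_pos'])-o)*f, [((proj(c,pose(jig,[P]))[0]-o)*f).round() for P in ((55,104,180),(48,100,180),(55,111,115),(50,110,115))])
im=ctrl.capture('side');cv2.imwrite('pics/s12.png',cv2.resize(im[195:275,265:325,::-1],None,fx=7,fy=7,interpolation=cv2.INTER_CUBIC))
"
```

```text
side tcp [[237.54854229 189.44508629]] [array([218., 223.]), array([230., 221.]), array([218., 298.]), array([226., 299.])]
wrist tcp [[319.09681825 296.19082224]] [array([398., 307.]), array([389., 292.]), array([387., 257.]), array([386., 249.])]
scene tcp [[354.20158581 235.43515167]] [array([422., 233.]), array([413., 225.]), array([438., 332.]), array([435., 326.])]
```

View pics/s12.png

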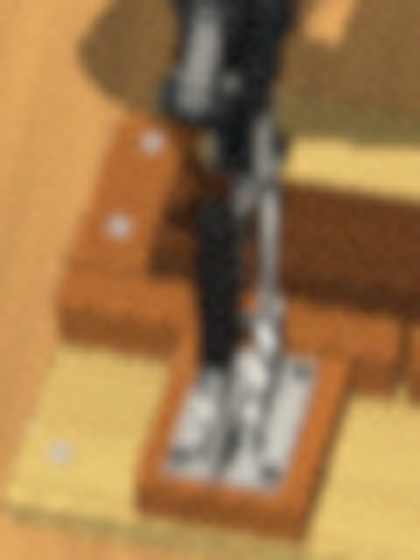

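x≈53 is a good compromise across the three views. Working out the push path in tool axes (cm).

```bash
python3 -c "
from h import *
th0,th1=np.arctan2(114,-12),np.arctan2(11,115)
for i in range(17):
    f=i/16; th=th0+(th1-th0)*f; root=np.array([116,66])*(1-f)+np.array([93,71])*f
    L=104-9*f; n=np.array([np.sin(th),-np.cos(th)]); P=root+L*np.array([np.cos(th),np.sin(th)])-8.5*n-[8,0]
    print(i,'th %.2f'%th,'TCP yz',P.round(1),'shift from (70.5,177.2): y %.2f z %.2f'%((177.2-P[1])/10,(P[0]-70.5)/10))
"
```

```text
0 th 1.68 TCP yz [ 88.7 168.5] shift from (70.5,177.2): y 0.87 z 1.82
1 th 1.58 TCP yz [ 97.4 169.7] shift from (70.5,177.2): y 0.75 z 2.69
2 th 1.48 TCP yz [106.2 169.8] shift from (70.5,177.2): y 0.74 z 3.57
3 th 1.38 TCP yz [114.8 169. ] shift from (70.5,177.2): y 0.82 z 4.43
4 th 1.28 TCP yz [123.2 167.2] shift from (70.5,177.2): y 1.00 z 5.27
5 th 1.18 TCP yz [131.3 164.4] shift from (70.5,177.2): y 1.28 z 6.08
6 th 1.08 TCP yz [139.  160.7] shift from (70.5,177.2): y 1.65 z 6.85
7 th 0.98 TCP yz [146.2 156.2] shift from (70.5,177.2): y 2.10 z 7.57
8 th 0.89 TCP yz [152.9 150.9] shift from (70.5,177.2): y 2.63 z 8.24
9 th 0.79 TCP yz [158.9 144.9] shift from (70.5,177.2): y 3.23 z 8.84
10 th 0.69 TCP yz [164.2 138.2] shift from (70.5,177.2): y 3.90 z 9.37
11 th 0.59 TCP yz [168.8 130.9] shift from (70.5,177.2): y 4.63 z 9.83
12 th 0.49 TCP yz [172.5 123.1] shift from (70.5,177.2): y 5.41 z 10.20
13 th 0.39 TCP yz [175.4 114.8] shift from (70.5,177.2): y 6.24 z 10.49
14 th 0.29 TCP yz [177.5 106.3] shift from (70.5,177.2): y 7.09 z 10.70
15 th 0.19 TCP yz [178.6  97.5] shift from (70.5,177.2): y 7.97 z 10.81
16 th 0.10 TCP yz [178.8  88.5] shift from (70.5,177.2): y 8.87 z 10.83
```

```bash
python3 -m inch '[0.25,0.4,0.7,0,0,0, 0.25,0.6,1.4,0,0,0, 0.25,0.6,2,0,0,0, 0.25,0.65,2.5,0,0,0, 0.25,0.7,3,0,0,0, 0.25,0.75,3.6,0,0,0, 0.25,0.8,4.2,0,0,0, 0.25,0.8,4.2,0,0,0]'
python3 -c "
from h import *
st(); im=ctrl.capture('wrist');cv2.imwrite('pics/w13.png',im[:,:,::-1])
to((53,123.2,167.2));to((53,139,160.7));to((53,152.9,150.9))"
```

```text
time_s: 13.55
eef_pos: [648.6, -16.4, 169.3]
ee_rot: [0.706, -0.705, 0.047, -0.047]
force: [0.4, -0.2, 0.2]
grip_width: 0.003
t 13.55 jigTCP [ 52.8 114.6 169.3] Fjig [ 0.4 -0.2  0.2] grip 0.00 q [-0.21  0.64  1.17  0.    1.34 -1.64]
to (53, 123.2, 167.2) shift cm [0.01 0.22 0.93] turn [-0.    -0.001 -0.   ]
to (53, 139, 160.7) shift cm [0.01 0.87 2.51] turn [-0.    -0.001 -0.   ]
to (53, 152.9, 150.9) shift cm [0.01 1.85 3.9 ] turn [-0.    -0.001 -0.   ]
```

View pics/w13.png

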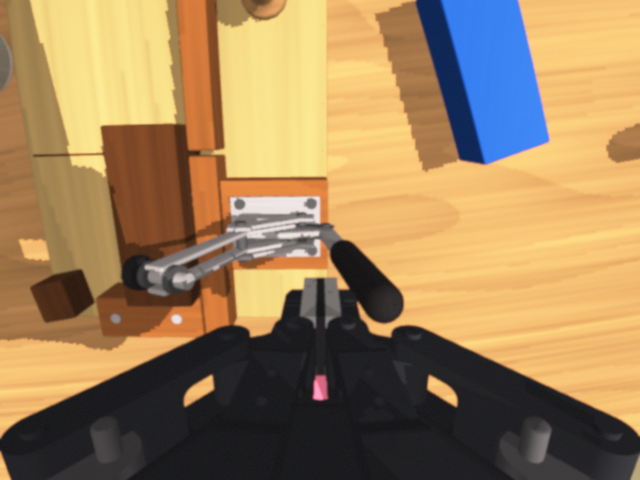

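The handle is swinging: its grip end is now at (380,300) and the arm tip is over the blank at (160,278). Continuing along the arc.

```bash
python3 -m inch '[0,0.1,0.5,0,0,0, 0,0.22,0.93,0,0,0, 0,0.35,1.35,0,0,0, 0,0.5,1.75,0,0,0, 0,0.87,2.5,0,0,0, 0,1.3,3.2,0,0,0, 0,1.85,3.9,0,0,0, 0,1.85,3.9,0,0,0]'
python3 -c "
from h import *
st(); im=ctrl.capture('wrist');cv2.imwrite('pics/w14.png',im[:,:,::-1])
to((53,158.9,144.9));to((53,164.2,138.2));to((53,168.8,130.9));to((53,172.5,123.1))"
```

```text
time_s: 14.27
eef_pos: [653.2, 22.6, 149.3]
ee_rot: [0.706, -0.705, 0.048, -0.046]
force: [-1.1, -0.8, 0.2]
grip_width: 0.001
t 14.27 jigTCP [ 52.3 153.9 149.3] Fjig [-1.  -0.9  0.2] grip 0.00 q [-0.14  0.66  1.17  0.    1.31 -1.58]
to (53, 158.9, 144.9) shift cm [0.04 0.5  0.58] turn [-0.    -0.    -0.002]
to (53, 164.2, 138.2) shift cm [0.04 1.17 1.11] turn [-0.    -0.    -0.002]
to (53, 168.8, 130.9) shift cm [0.04 1.9  1.57] turn [-0.    -0.    -0.002]
to (53, 172.5, 123.1) shift cm [0.04 2.68 1.94] turn [-0.    -0.    -0.002]
```

View pics/w14.png

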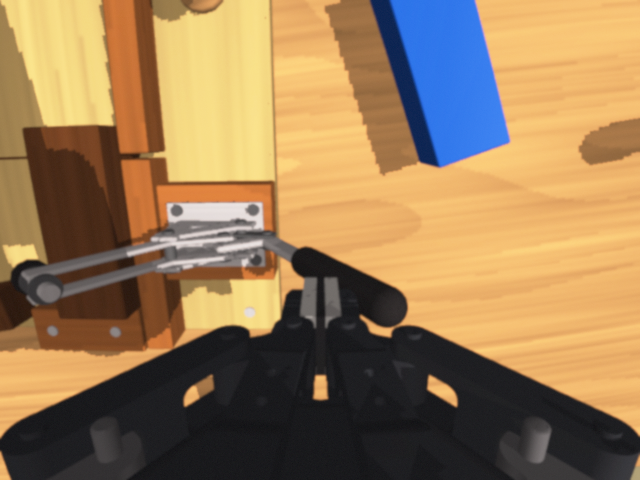

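The handle is tilted about 50°. The grip runs from (305,258) to (390,305) and passes under the fingertip, and the arm is now nearly level over the blank. Continuing into the last third.

```bash
python3 -m inch '[-0.1,0.25,0.3,0,0,0, -0.1,0.5,0.58,0,0,0, -0.1,0.8,0.85,0,0,0, -0.1,1.17,1.1,0,0,0, -0.1,1.5,1.35,0,0,0, -0.1,1.9,1.57,0,0,0, -0.1,1.9,1.57,0,0,0]'
python3 -c "
from h import *
st(); im=ctrl.capture('wrist');cv2.imwrite('pics/w15.png',im[:,:,::-1])
im=ctrl.capture('scene');cv2.imwrite('pics/s15.png',cv2.resize(im[190:340,220:400,::-1],None,fx=4,fy=4))
to((51,172.5,123.1));to((51,175.4,114.8));to((51,177.5,106.3));to((51,178.6,97.5))"
```

```text
time_s: 14.9
eef_pos: [654.9, 37.0, 131.5]
ee_rot: [0.706, -0.706, 0.047, -0.047]
force: [-0.1, 0.0, 1.0]
grip_width: -0.0
t 14.90 jigTCP [ 52.1 168.3 131.5] Fjig [-0.1  0.   1. ] grip -0.00 q [-0.12  0.68  1.19  0.    1.27 -1.56]
to (51, 172.5, 123.1) shift cm [-0.08  0.84  0.44] turn [-0.    -0.001 -0.001]
to (51, 175.4, 114.8) shift cm [-0.08  1.67  0.73] turn [-0.    -0.001 -0.001]
to (51, 177.5, 106.3) shift cm [-0.08  2.52  0.94] turn [-0.    -0.001 -0.001]
to (51, 178.6, 97.5) shift cm [-0.08  3.4   1.05] turn [-0.    -0.001 -0.001]
```

View pics/s15.png

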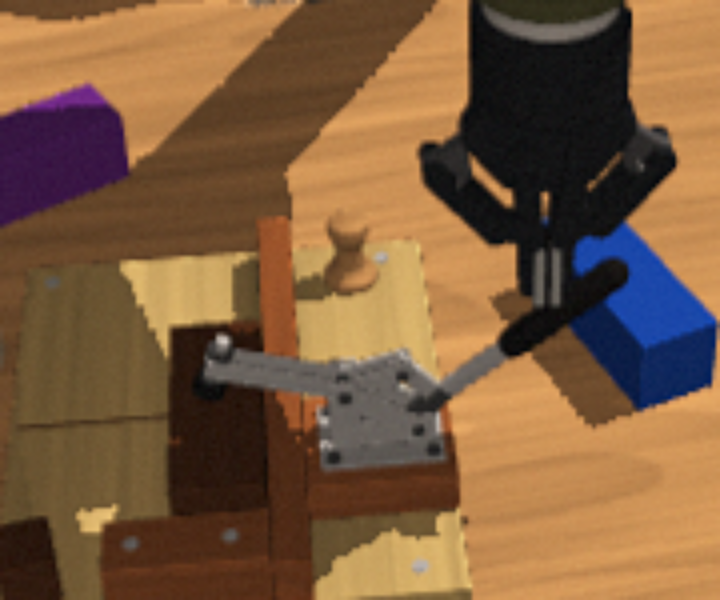

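View pics/w15.png

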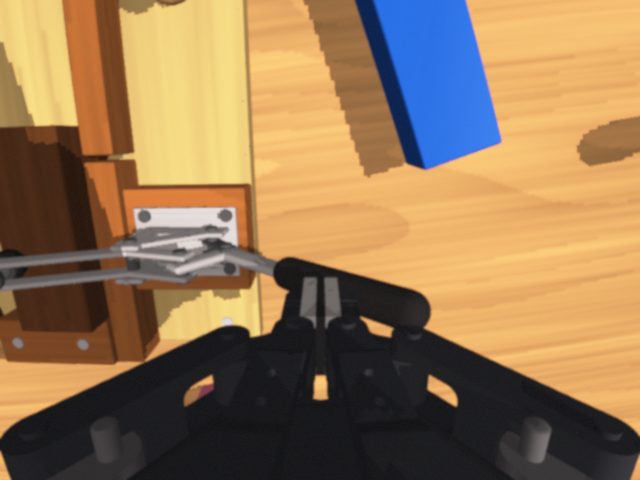

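The fingertip (550,300 in the crop) is on the middle of the grip, with the arm nearly down on the blank. Continuing down in smaller steps.

```bash
python3 -m inch '[0,0.3,0.2,0,0,0, 0,0.6,0.4,0,0,0, 0,0.9,0.55,0,0,0, 0,1.2,0.7,0,0,0, 0,1.5,0.85,0,0,0, 0,1.5,0.85,0,0,0]'
python3 -c "
from h import *
st()"
python3 -m inch '[0,0.25,0.05,0,0,0, 0,0.5,0.1,0,0,0, 0,0.75,0.15,0,0,0, 0,0.75,0.15,0,0,0]'
python3 -c "
from h import *
st()
im=ctrl.capture('scene');cv2.imwrite('pics/s16.png',cv2.resize(im[190:340,220:400,::-1],None,fx=4,fy=4))"
```

```text
time_s: 15.5
eef_pos: [656.0, 44.5, 116.5]
ee_rot: [-0.705, 0.706, -0.047, 0.047]
force: [-1.5, -5.0, 3.4]
grip_width: -0.001
t 15.50 jigTCP [ 52.1 175.9 116.5] Fjig [-0.8 -5.2  3.4] grip -0.00 q [-0.11  0.7   1.2  -0.    1.24 -1.55]
time_s: 15.83
eef_pos: [656.2, 46.1, 109.1]
ee_rot: [-0.705, 0.706, -0.047, 0.047]
force: [-0.6, -2.5, 3.5]
grip_width: -0.0
t 15.83 jigTCP [ 52.2 177.6 109.1] Fjig [-0.3 -2.6  3.5] grip -0.00 q [-0.11  0.71  1.2  -0.    1.23 -1.54]
```

View pics/s16.png

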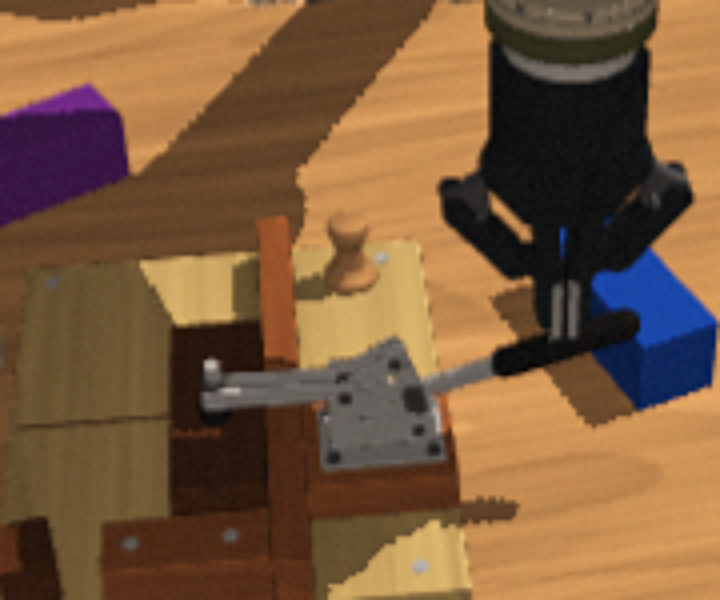

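The handle is about 20° above its locked angle, and the fingertip sits on the middle of the grip at (565,335), pressing with about 4 N. I push further down.

```bash
python3 -m inch '[0,0.25,0,0,0,0, 0,0.5,0,0,0,0, 0,0.75,0,0,0,0, 0,0.75,0,0,0,0]'
python3 -c "
from h import *
st()"
python3 -m inch '[0,0.2,0,0,0,0, 0,0.4,0,0,0,0, 0,0.6,0,0,0,0, 0,0.6,0,0,0,0]'
python3 -c "
from h import *
st()
im=ctrl.capture('scene');cv2.imwrite('pics/s17.png',cv2.resize(im[190:340,220:400,::-1],None,fx=4,fy=4))"
```

```text
time_s: 16.22
eef_pos: [655.7, 47.1, 100.7]
ee_rot: [0.706, -0.705, 0.048, -0.047]
force: [-1.4, 0.3, -0.7]
grip_width: 0.002
t 16.22 jigTCP [ 51.5 178.5 100.7] Fjig [-1.4  0.1 -0.7] grip 0.00 q [-0.11  0.72  1.21  0.    1.21 -1.54]
time_s: 16.55
eef_pos: [655.9, 46.6, 95.3]
ee_rot: [0.706, -0.705, 0.048, -0.047]
force: [0.2, 0.4, -0.5]
grip_width: -0.001
t 16.55 jigTCP [ 51.8 178.   95.3] Fjig [ 0.2  0.4 -0.5] grip -0.00 q [-0.11  0.72  1.22  0.    1.2  -1.54]
```

View pics/s17.png

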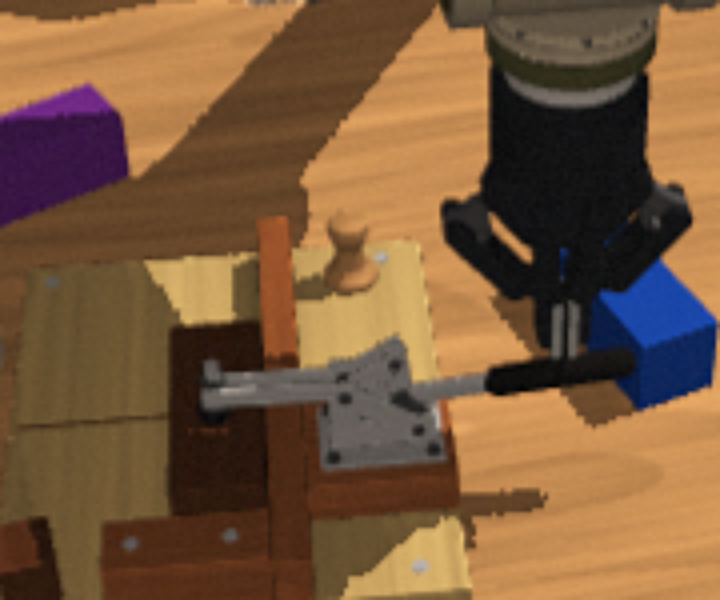

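The handle is now nearly level, from (490,380) to (635,362), and the push force dropped to zero, so it snapped. I'll press to the end stop to confirm.

```bash
python3 -m inch '[0,0.2,0,0,0,0, 0,0.4,0,0,0,0, 0,0.4,0,0,0,0]'
python3 -c "
from h import *
st()"
python3 -m inch '[0,0.15,0,0,0,0, 0,0.3,0,0,0,0, 0,0.3,0,0,0,0]'
python3 -c "
from h import *
st()"
```

```text
time_s: 16.85
eef_pos: [656.0, 46.5, 91.4]
ee_rot: [0.706, -0.706, 0.047, -0.047]
force: [-0.5, -2.0, 1.0]
grip_width: -0.003
t 16.85 jigTCP [ 51.9 178.   91.4] Fjig [-0.2 -2.1  1. ] grip -0.00 q [-0.11  0.73  1.22  0.    1.2  -1.54]
time_s: 17.1
eef_pos: [656.1, 46.5, 88.6]
ee_rot: [-0.706, 0.706, -0.047, 0.047]
force: [0.0, -0.6, 0.3]
grip_width: -0.0
t 17.10 jigTCP [ 51.9 177.9  88.6] Fjig [ 0.1 -0.5  0.3] grip -0.00 q [-0.11  0.73  1.22 -0.    1.19 -1.54]
```

```bash
python3 -m inch '[0,0.15,0,0,0,0, 0,0.3,0,0,0,0, 0,0.3,0,0,0,0]'
python3 -c "
from h import *
st();im=ctrl.capture('scene');cv2.imwrite('pics/s18.png',cv2.resize(im[190:340,220:400,::-1],None,fx=4,fy=4))"
```

```text
time_s: 17.35
eef_pos: [656.3, 46.5, 86.6]
ee_rot: [-0.705, 0.706, -0.047, 0.048]
force: [-2.2, 0.4, 7.8]
grip_width: 0.002
t 17.35 jigTCP [ 52.2 177.9  86.6] Fjig [-2.3  0.1  7.8] grip 0.00 q [-0.11  0.73  1.22 -0.    1.18 -1.54]
```

View pics/s18.png

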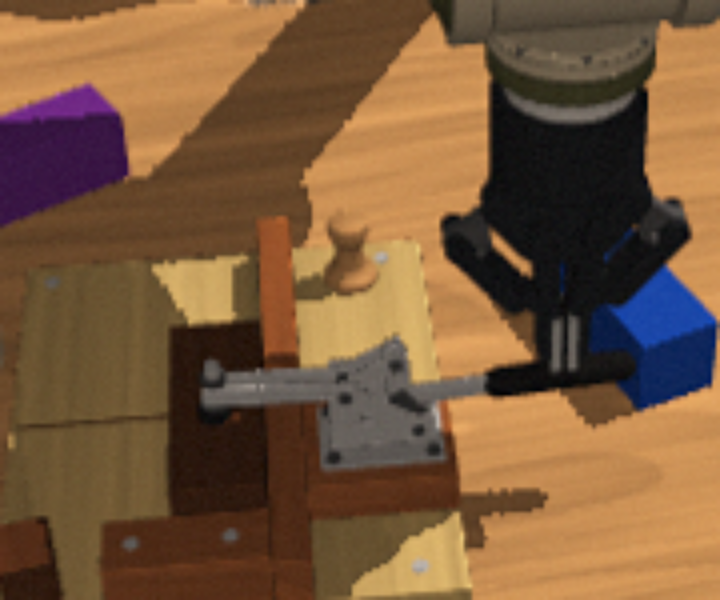

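The handle pose is unchanged from the last picture and there is 8 N of solid resistance, so it is on its locked stop. Retreating straight up to look.

```bash
python3 -m inch '[0,-0.5,0,0,0,0, 0,-1.5,0,0,0,0, 0,-4,0,0,0,0, 0,-8,0,0,0,0, 0,-12,-1,0,0,0, 0,-15,-3,0,0,0, 0,-17,-5,0,0,0, 0,-18,-6,0,0,0]'
python3 -m inch '[-3,0,-3,0,0,0, -6,0,-6,0,0,0, -9,0,-9,0,0,0, -10,0,-10,0,0,0, -10,0,-10,0,0,0]'
python3 -c "
from h import *
st();im=ctrl.capture('scene');cv2.imwrite('pics/s19.png',cv2.resize(im[210:360,200:380,::-1],None,fx=4,fy=4))
im=ctrl.capture('side');cv2.imwrite('pics/d19.png',cv2.resize(im[170:310,240:410,::-1],None,fx=4,fy=4))
c=ctrl.get_calibration('wrist');im=ctrl.capture('wrist');cv2.imwrite('pics/w19.png',im[:,:,::-1])
print(proj(c,pose(jig,[(-20,-30,68),(-20,20,68),(110,-30,68),(110,20,68),(55,208,82),(55,93,71)])).round())"
```

```text
time_s: 18.07
eef_pos: [648.5, -14.8, 270.0]
ee_rot: [-0.705, 0.706, -0.046, 0.05]
force: [0.5, -0.5, -0.5]
grip_width: -0.0
time_s: 18.48
eef_pos: [533.5, -100.4, 266.0]
ee_rot: [-0.705, 0.705, -0.049, 0.048]
force: [0.2, 0.3, 0.6]
grip_width: -0.0
t 18.48 jigTCP [-50.1  16.2 266. ] Fjig [0.1 0.3 0.6] grip -0.00 q [-0.4   0.33  1.38 -0.    1.43 -1.84]
[[270. 237.]
 [322. 237.]
 [275. 354.]
 [322. 354.]
 [510. 312.]
 [394. 308.]]
```

View pics/s19.png

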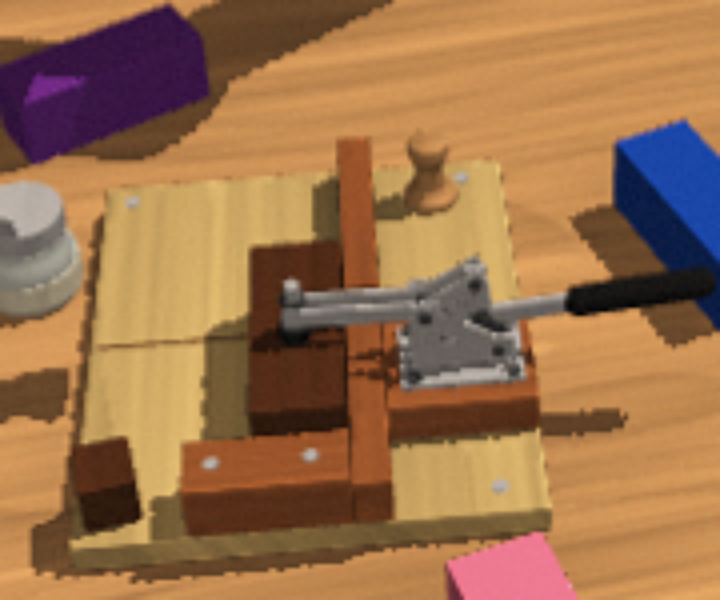

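View pics/d19.png

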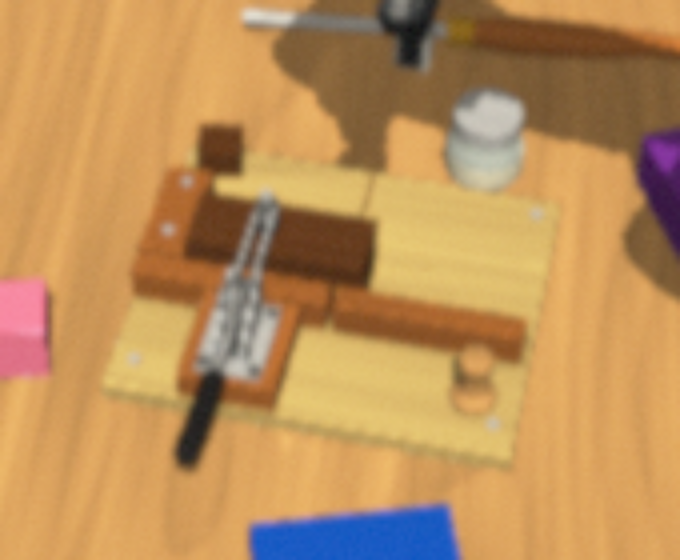

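View pics/w19.png

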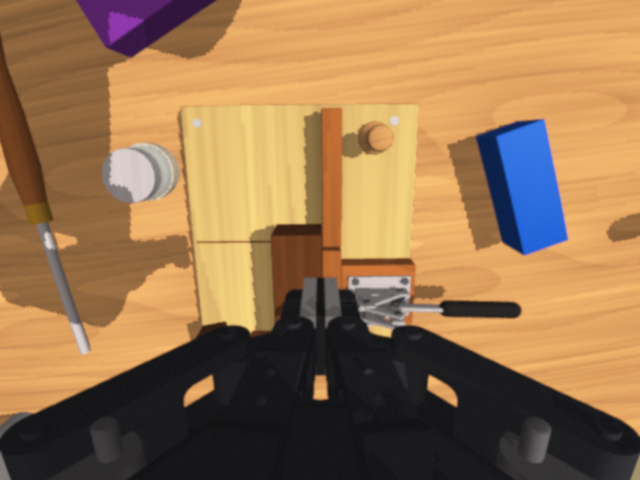

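All three views agree. The handle is level and staying down, with its end at (515,310) against (510,312) predicted for locked. The pad is on the blank, and the blank is flush to the fence and stop. The bystanders are in place. The hand is clear, so I let it settle and hand in.

```bash
python3 -m inch '[0,-2,0,0,0,0, 0,-3,0,0,0,0, 0,-3,0,0,0,0, 0,-3,0,0,0,0]'
python3 -c "
from h import *
st();print(ctrl.finish_job())"
```

```text
time_s: 18.97
eef_pos: [536.2, -98.3, 295.7]
ee_rot: [-0.706, 0.706, -0.047, 0.047]
force: [0.2, 0.3, -0.4]
grip_width: -0.0
t 18.97 jigTCP [-47.7  18.6 295.7] Fjig [ 0.2  0.4 -0.4] grip -0.00 q [-0.4   0.32  1.32  0.    1.5  -1.83]
the job is handed in; nothing more can be done
None
```

I pushed the dark blank against the fence and then along to the stop block. I gave it one more side nudge to seat it square, then pushed the clamp handle over and down until it snapped and locked. The job was handed in at 19.0 s with the hand about 230 mm above the blank.

**Blank:** The fence push met 17 N and the stop push 14 N. The second side nudge met the blank at the same place as the first. Its corners in the wrist picture taken just before clamping were within about 5 px of where home predicts.

**Clamp:** The push force dropped to zero as the handle snapped through. I then met about 8 N of solid resistance at the end of its swing, without the handle moving further. After I backed off it stayed level, within about 5 px of the predicted locked position, with the pad on the blank.

**Bystanders:** The jar, offcut, bobbin and the gouge beside the jig look undisturbed in the last pictures. The mallet and try square were outside those crops, and the arm did not go near them.

**Disagreements:** The cameras differed by a few mm on the jig position and on where the handle stands along x (about 50 to 55 mm). I pushed the handle at about 52 mm, and it did not slip. I could not measure the pad's pressing force directly.

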